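# Clamp a glued receipt book in the binding press

## Task

The receipt book's spine has just been glued and must set under pressure. Push the book gently along the bed of the binding press until its end is flush against the back fence, then wind the crank clockwise until the pad bears on the book and snug it by feel: firmly clamped, not crushed. Let go and leave the book clamped; do not disturb the stamps and the pen cup.

Things in the scene. Friction and masses are not known exactly. Their poses are not given: they have to be found in the camera images.
- press: Grey cast binding press bolted to the counter. Origin: on the vertical screw axis, at counter height; x runs along the bed towards the back fence, y left, z up. Flat bed 130 mm wide, top 15 mm above the counter, from x = -130 to +92 mm, no side guides. Two 18 mm posts at y = -86 and +86 mm carry a crossbar 36 mm deep, 200 mm wide, 104 to 134 mm up; its boss and nuts reach up to 154 mm.
- fence (a point): Middle of the foot of the back fence's face, on the bed, 80 mm beyond the screw axis. The fence is 90 mm wide and rises 24 mm above the bed; its axes are those of the press.
- book: Hard-bound grey receipt book lying flat on the bed, 160 mm long (its x), 66 mm wide (its y), 27 to 37 mm thick (no two are alike; not measured), 0.25 to 0.5 kg. Origin: centre of its underside. Its x points roughly along the press's x; it starts 25 to 60 mm short of the fence, a little askew. Home = far end flush on the fence, its centre then under the screw axis. It slides with 1 to 5 N.
- screw: Steel press screw: carries the crank on top and the 80 x 56 mm rubber-cushioned steel pad below; all go down 30 mm per turn of the crank (4.77 mm per rad). Origin: on the screw axis, 92 mm above the counter when the crank reads 0; the pad's flat underside is 24 mm below it. Pressed against the book, the pad gives 1 mm per 30 N.
- crank (a joint): Crank angle in rad, growing clockwise from above (lowers the pad); at 0 the arm points along the press's +x. Starts -1 to 1. It stays where left. Running free takes 7.5 N at the knob while turning; once the pad bears, 1 N more per 12.5 N of clamping. Snug: 11 to 13 N while turning (about 60 N clamping); above 16 N the book is crushed. At a standstill the pull reads 3 to 4 N less.
- knob_grip (a point): Black upright cylindrical crank knob, 24 mm diameter, 44 mm high, which spins freely about its own vertical axis, so it can be held with a fixed gripper heading and carried round. This point lies on the knob's axis, 28 mm above its foot and 16 mm below its top, 60 mm from the screw axis; the flat crank arm is just below the knob's foot.
- stamp_a: Bystander: rubber stamp with wooden handle, plate 62 x 45 mm, 78 mm high. Origin: centre of its underside.
- stamp_b: Bystander: rubber stamp with wooden handle, plate 44 x 45 mm, 78 mm high. Origin: centre of its underside.
- pen_cup: Bystander: empty black pen cup, 72 mm diameter, 95 mm high. Origin: centre of its underside.
There are look-alikes about, which are no part of the job. There is more than one size of the book; the job needs the smallest.

How it is judged:
On the way, in this order (a step that is already met when the one before it is completed fails the run):
1. the book is pushed home against the back fence while the pad is still clear of it (x of book in the frame of press above -0.004 m and contact force between screw and book below 1 N), for 0.1 s.
2. the screw clamps the book with more than 30 N (contact force between screw and book above 30 N), for 0.2 s.
At the end, for the whole second after the job is handed in: The book lies with its end flush on the back fence (within 5 mm), square to it (0.06 rad) and centred under the pad (within 15 mm), clamped by the screw with 30 to 90 N, at rest, the crank left standing (x of book in the frame of press above -0.005 m and y of book in the frame of press between -0.015 and 0.015 m and angle between the x axis of book and the x axis of press, either way round below 0.06 rad and contact force between screw and book between 30 and 90 N and linear speed of book below 0.01 m/s and velocity of joint crank between -0.05 and 0.05 rad/s); the robot touches nothing.
It fails at once if the book is crushed: clamped with more than 120 N (contact force between screw and book above 120 N).
It fails at once if the book is rammed: pushed with more than 30 N (contact force between the fingers and book above 30 N).
It fails at once if a stamp or the pen cup is moved more than 30 mm (distance of any of stamp_a, stamp_b, pen_cup from where it was at the start of the episode above 0.03 m).
It also fails if it takes over 67 s, if anything falls off the work surface, if the arm or the gripper's body presses on something with over 40 N, if the wrist force passes 120 N, or if a joint passes its speed limit or range.

## Robot

A 6-joint arm with a two-finger parallel gripper is mounted at the origin on the work surface. World frame = base frame: x ahead of the robot, y to its left, z up, the work surface at z = 0. Lengths are in m, angles in rad, forces in N, time in s.
With the tool pointing down it reaches from about 0.325 to 0.9 m from the base axis. Payload 6.1 kg.
Tool frame: the origin (TCP) lies on the centre line of the jaws, within the pads' length; the fingertips stand 11 mm ahead of it and the grasp point (between the pads) lies 8 mm behind it; z points along the fingers, x is the direction in which the jaws open and shut, and the axes are right-handed (so a half turn about z gives the same grasp; the last joint's range is limited). The gripper opens to 87 mm and grips with 3 to 60 N. Pads are 19 mm wide; open, the fingers measure 117 mm over their backs; the gripper's body (75 mm by 190 mm) begins 51 mm behind the grasp point.
Start: joints at [-0.126, 0.22, 1.526, -0, 1.395, -0.126], TCP at [0.625, -0, 0.234] pointing down, gripper open.
Joint ranges: [-2.98, 2.98], [-0.91, 2.08], [0.09, 2.57], [-1.24, 4.39], [0.2, 2.65], [-2.68, 2.68]. Speed limits (rad/s): [2.57, 2.57, 3.01, 3.14, 3.14, 3.14].

## Interface

Orientations are given as a unit quaternion [x, y, z, w].
In Python, from station import ctrl, get_image gives the robot as it stands. The module is installed in compiled form; this text tells all that it offers.
- The arm moves only by the tool arm_command, never from a script. Its argument "increments" is a list of rows, each a list of 5 numbers: the shift along the world's x, y, z in cm, then the turn about the world's z in degrees, then the opening, from 0 (shut) to 1 (fully open). In form: [[dx, dy, dz, yaw, gripper], ...]. A call has 1 to 20 rows; each row is the pose to reach, as a shift and turn from the pose commanded when the call began; what a row does not reach only later rows make up. A row lasts 1/10 s, in which the tool goes at most 50 mm and 8.59 degrees, less where a joint would pass 70% of its speed; a pose out of reach is approached as far as the arm can. A call with a gripper value outside its range is refused whole. The fingers move at their own pace and stop on an object; "force" is the grip in N (left out, the last holds). Time passes only in rows, so rows that repeat a pose let the fingers close. It gives the time, the measured TCP pose, the force and the opening at its end, in the units of the state.
- ctrl.get_state(): the state, without advancing time (a new reading comes with each control period).
- get_image(name): name is "scene" or "side" or "wrist"; returns a dict with "image" (420x560x3 uint8, red, green, blue), "fx", "fy", "cx", "cy" (pixels), "k1" (the pictures are not rectified: a ray, as slopes to the right and down, at radius r is drawn at 1 + k1 r^2 times it, then the intrinsics apply), "xyz" and "orientation" of the camera in the world. Camera axes: x right, y down, z forward; pixel columns grow to the right and rows downward; lengths in m; the calibration is good to about 2 mm. A picture is of the moment at which its call begins. There is no depth.
- ctrl.sign_off(): hands the job in, once; it reports no verdict.
The state is a dict: "clock": time; "joint_positions": joint angles; "joint_vel": joint speeds; "joint_torque": joint torques, N m; "tool_pos": TCP position; "eef_rot": TCP orientation; "wrist_force": force on the tool from outside, world axes, zero at the start; "ft_torque": the same for the moment, N m; "grip_width": finger opening in m.
Only numpy, scipy, OpenCV 4.12 (cv2) and the standard library are available. Lean on these libraries where they do the work, as an engineer would, in place of code of your own. Each camera call takes 0.05 s, during which the arm holds its last target. There are 200 camera calls.

## Working session

There is one attempt and no reset: what is moved stays moved. The work goes in short steps, Python scripts to look and compute and a tool call to move; the robot and the scene stay as the last step left them, time stands still between calls to the robot, and variables do not carry over. Pictures are saved under pics/ and viewed, about 8 in all and at most 12, crops included, and the job is handed in when it is done.

Besides the shell and the picture viewer there is one more tool, called after "Emit:" by a JSON object that holds its "fn" and its "kwargs". arm_command: Moves the arm, as the interface text tells. Its arguments: {"type":"object","properties":{"increments":{"type":"array","items":{"type":"array","items":{"type":"number"}}},"force":{"type":"number"}},"required":["increments"]}

```bash
mkdir -p pics; cat > h.py <<'E'
import numpy as np, cv2
from station import ctrl, get_image
from scipy.spatial.transform import Rotation as R
def snap(n,f):
    d=get_image(n); cv2.imwrite('pics/'+f+'.png',d['image'][:,:,::-1]); np.savez('pics/'+f+'.npz',**d); return d
def load(f): return dict(np.load('pics/'+f+'.npz'))
def ray(d,px):
    u=np.array([[(px[0]-d['cx'])/d['fx'],(px[1]-d['cy'])/d['fy']]]).ravel()
    v=u.copy()
    for _ in range(20): v=u/(1+d['k1']*(v@v))
    r=R.from_quat(d['orientation']).apply([v[0],v[1],1.]); return np.array(d['xyz']),r
def onz(d,px,z):
    o,r=ray(d,px); return o+r*(z-o[2])/r[2]
def proj(d,p):
    q=R.from_quat(d['orientation']).inv().apply(np.array(p)-d['xyz']); v=q[:2]/q[2]; v=v*(1+d['k1']*(v@v))
    return v*[d['fx'],d['fy']]+[d['cx'],d['cy']]
def tri(d1,p1,d2,p2):
    o1,r1=ray(d1,p1);o2,r2=ray(d2,p2)
    s,_,_,_=np.linalg.lstsq(np.c_[r1,-r2],o2-o1,rcond=None)
    a=o1+s[0]*r1;b=o2+s[1]*r2; return (a+b)/2,np.linalg.norm(a-b)
E
python3 - <<'E'
from h import *
a=snap('scene','s0');b=snap('side','d0');w=snap('wrist','w0')
cv2.imwrite('pics/m0.png',cv2.resize(np.hstack([a['image'],b['image']])[:,:,::-1],(800,300)))
for d in(a,b,w): print(d['xyz'],d['orientation'],d['fx'],d['k1'])
print(ctrl.get_state())
E
```

```text
[0.79427566 0.46506136 0.9867249 ] [ 0.25266079  0.93217887 -0.25109079 -0.0644864 ] 407.91314973157347 0.0235462973398178
[0.31524212 0.54383188 0.80083966] [-0.2103441   0.91198221 -0.34484567  0.07159099] 425.6073012831844 -0.07753448113326608
[0.62527381 0.08357186 0.38346532] [ 9.88017701e-01 -2.52337813e-04 -6.08429340e-04  1.54339199e-01] 343.20350529621476 -0.040729060590452566
{'clock': 0.15, 'joint_positions': array([-1.26094192e-01,  2.21076124e-01,  1.52735734e+00, -7.50425114e-06,
        1.39471040e+00, -1.26090570e-01]), 'joint_vel': array([ 0.00024737, -0.00179241, -0.00209156,  0.0011569 , -0.00132304,
        0.00210453]), 'joint_torque': array([ 5.44750201e-04, -4.95191681e+01, -3.87881935e+01,  6.99610985e-02,
        5.31197037e-02, -7.11234907e-05]), 'tool_pos': array([6.24528634e-01, 5.70862853e-05, 2.32664471e-01]), 'eef_rot': array([ 9.99999699e-01, -1.15054915e-06, -7.69911173e-04, -9.38745733e-05]), 'wrist_force': array([ 0.24368172, -0.30121852, -0.91939098]), 'ft_torque': array([0.01041141, 0.05857174, 0.00975703]), 'grip_width': 0.08730760738018747}
```

View pics/s0.png

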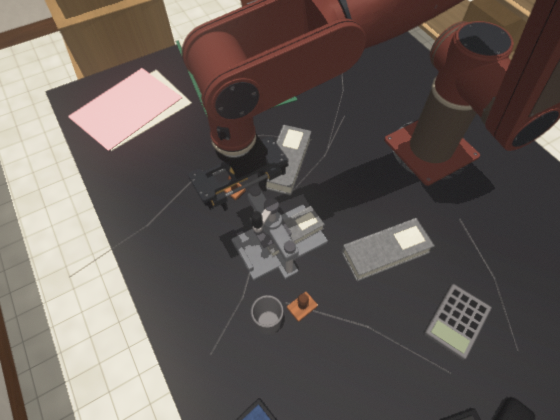

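View pics/d0.png

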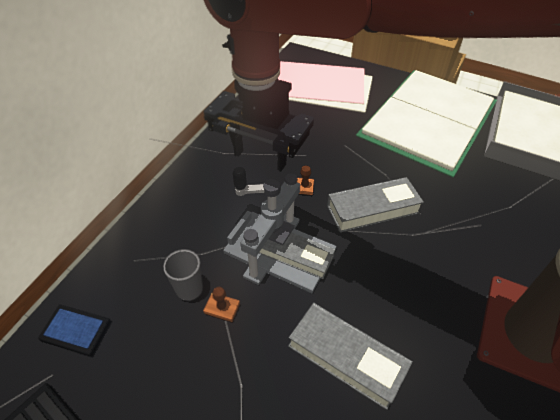

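The scene view shows three books: one on the press bed (scene ~305,225; side ~305,250) and two larger ones on the counter (scene 290,155 and 388,247; side 375,203 and 350,350). The pen cup is at scene (267,315), and the stamps are at scene (303,303) and (235,188). I choose the book on the bed and will check it in a close crop.

```bash
python3 - <<'E'
from h import *
a=load('s0')['image'];b=load('d0')['image']
A=cv2.resize(a[170:300,215:345],(400,400),interpolation=3);B=cv2.resize(b[160:295,215:350],(400,400),interpolation=3)
m=np.clip(np.hstack([A,B]).astype(float)*1.4,0,255).astype(np.uint8)
cv2.imwrite('pics/c0.png',m[:,:,::-1])
E
```

```text
(no output)
```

View pics/c0.png

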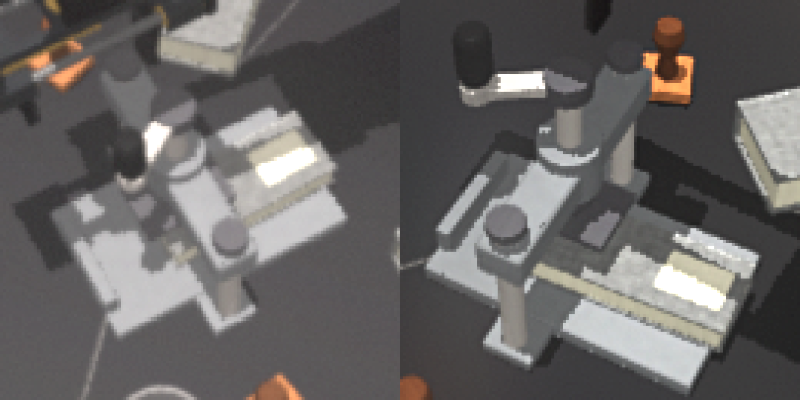

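View pics/w0.png

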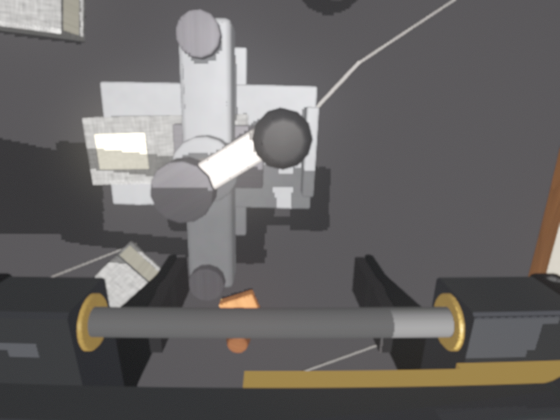

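The close crop confirms the grey book on the press bed, with the fence at its far (+x) end. The wrist view shows the nuts at (198,33) and (207,281), the hub at (185,187), the knob at (283,138), the fence at about (310,150), and the book's near end at x≈88. Now I triangulate.

```bash
python3 - <<'E'
from h import *
s,d,w=load('s0'),load('d0'),load('w0')
np.set_printoptions(precision=4,suppress=True)
for n,pw,ps,pd in [('knobtop',(283,138),(256.5,216),(239.3,172)),('hub',(185,187),(273,207),(272.4,187)),('nutL',(198,33),(289.8,245.4),(250.4,234.3)),('nutR',(207,281),(254.6,192.8),(289.9,178.6))]:
    print(n,'ws',*tri(w,pw,s,ps),'wd',*tri(w,pw,d,pd),'sd',*tri(s,ps,d,pd))
print('nuts z.154',onz(w,(198,33),.154),onz(w,(207,281),.154))
for n,p,z in [('bedTL',(105,85),.015),('bedTR',(316,88),.015),('bedBR',(309,208),.015),('fenceT top',(305,108),.039),('fenceB top',(303,195),.039),('fenceTr',(318,108),.039),
  ('bookTL',(85,119),.047),('bookBL',(92,186),.047),('bookT',(172,115),.047)]: print(n,onz(w,p,z))
E
```

```text
knobtop ws [0.6293 0.0718 0.2468] 0.0016312218886626111 wd [0.6292 0.071  0.2491] 0.001969636448943512 sd [0.6285 0.0719 0.2489] 0.0026850892380286995
hub ws [0.5723 0.0372 0.1838] 0.003425218801061705 wd [0.5776 0.0401 0.2028] 0.0038121201957889515 sd [0.5753 0.0458 0.2068] 0.006789808927282672
nutL ws [0.5796 0.1268 0.1507] 0.0016599640136251022 wd [0.5804 0.126  0.1528] 0.0011940956952836241 sd [0.5794 0.1275 0.1544] 0.0016175042456729864
nutR ws [ 0.5588 -0.0892  0.067 ] 0.0009895102812906536 wd [ 0.5767 -0.0436  0.1516] 0.0005829105099711464 sd [ 0.5781 -0.0427  0.149 ] 0.005843294856863088
nuts z.154 [0.5811 0.1261 0.154 ] [ 0.5774 -0.042   0.154 ]
bedTL [0.4561 0.1048 0.015 ]
bedTR [0.6711 0.1006 0.015 ]
bedBR [ 0.6681 -0.0263  0.015 ]
fenceT top [0.6582 0.0812 0.039 ]
fenceB top [ 0.6586 -0.0051  0.039 ]
fenceTr [0.6707 0.0813 0.039 ]
bookTL [0.4471 0.0725 0.047 ]
bookBL [0.4439 0.0067 0.047 ]
bookT [0.5316 0.0753 0.047 ]
```

Emit:
{"fn": "arm_command", "kwargs": {"increments": [[-5, 0, 0, 0, 0.3], [-10, 1, 0, 8, 0.3], [-15, 2, 0, 16, 0.3], [-20, 3, 0, 24, 0.3], [-21, 4, 0, 33, 0.3], [-21, 4, 0, 41, 0.3], [-21, 4, 0, 49, 0.3], [-21, 4, 0, 57, 0.3], [-21, 4, 0, 65, 0.3], [-21, 4, 0, 73, 0.3], [-21, 4, 0, 81, 0.3], [-21, 4, 0, 88.7, 0.3], [-21, 4, 0, 88.7, 0.3], [-21, 4, 0, 88.7, 0.3]]}}

```text
clock: 1.55
tool_pos: [0.4148, 0.04, 0.2334]
eef_rot: [0.716, 0.698, -0.0, -0.0]
wrist_force: [-0.2, -0.3, -0.7]
grip_width: 0.0261
```

```bash
python3 - <<'E'
from h import *
w=snap('wrist','w1');s=ctrl.get_state();print(s['clock'],s['tool_pos'],s['eef_rot'],s['joint_positions'],s['grip_width'],w['xyz'])
E
```

```text
1.6 [0.41489875 0.04000704 0.23342809] [ 7.16217287e-01  6.97877345e-01 -6.55556730e-05 -7.31081249e-05] [-9.35719894e-02 -3.03454452e-01  2.03390252e+00 -5.20920277e-06
  1.41134091e+00 -1.63843017e+00] 0.026145132065227325 [0.33104814 0.04134664 0.38432325]
```

View pics/w1.png

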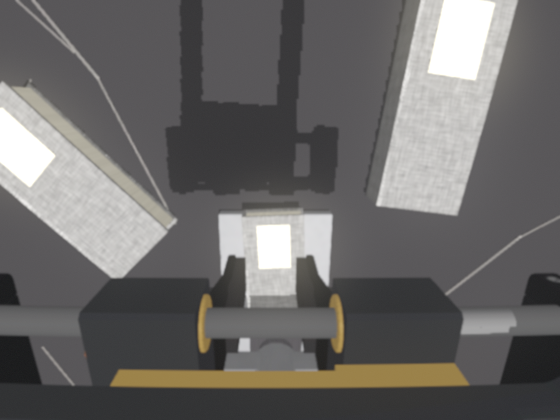

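The wrist view now shows the bed's near edge at row 212 (columns 219–332). The book's near-end face spans (245,209)–(302,213), and it is centred between the fingers at about column 274.

```bash
python3 - <<'E'
from h import *
w=load('w1')
g=cv2.cvtColor(w['image'],cv2.COLOR_RGB2GRAY)
for c in (255,265,275,285,295): print(c,g[200:222,c])
print(g[240,210:340])
for n,p,z in [('bedL',(219,213),.015),('bedR',(332,213),.015),('bkbotL',(247,208),.017),('bkbotR',(302,207),.017),('topL',(246,216),.047),('topR',(303,214),.047),('topL2',(245,240),.047),('topR2',(304,240),.047)]: print(n,onz(w,p,z))
E
```

```text
255 [ 99  96  89  82  78  79  80  80  92 113 131 143 158 170 172 168 172 187
 198 202 204 204]
265 [100  99  91  83  80  81  83  87 101 119 134 147 164 174 173 169 182 195
 201 202 201 201]
275 [102  99  92  85  82  83  84  92 111 131 144 157 169 173 171 175 191 201
 203 201 201 203]
285 [ 98  92  84  82  83  83  85  96 113 126 140 158 172 174 168 171 183 192
 197 197 197 198]
295 [ 98  90  83  80  82  81  86  98 116 131 148 166 175 173 166 175 189 194
 196 196 199 203]
[ 95  96  96  96  96  98  97  97 107 150 193 211 215 214 215 215 215 215
 215 216 216 216 216 216 216 216 216 217 216 217 217 217 214 212 212 212
 211 207 205 202 201 202 204 206 207 208 222 253 255 255 255 255 255 255
 255 255 255 255 255 255 255 255 255 255 255 255 255 255 255 255 255 255
 255 255 255 255 255 255 255 255 240 207 193 193 194 196 197 199 197 195
 198 203 208 210 213 219 221 221 220 219 219 219 219 219 219 219 219 219
 218 218 218 218 218 218 218 218 218 218 217 211 189 144 108 102 102 102
 101 101 101 100]
bedL [ 0.44568593 -0.01976945  0.015     ]
bedR [0.44913059 0.1078082  0.015     ]
bkbotL [0.44006634 0.01229375 0.017     ]
bkbotR [0.44055865 0.07371321 0.017     ]
topL [0.43975416 0.0132211  0.047     ]
topR [0.43917471 0.07210992 0.047     ]
topL2 [0.46638218 0.01085897 0.047     ]
topR2 [0.46807178 0.0732348  0.047     ]
```

Emit:
{"fn": "arm_command", "kwargs": {"increments": [[0, 0.2, -5, 0, 0.3], [0, 0.2, -10, 0, 0.3], [0, 0.2, -14, 0, 0.3], [0, 0.2, -17, 0, 0.3], [0, 0.2, -19, 0, 0.3], [0, 0.2, -19.8, 0, 0.3], [0, 0.2, -19.8, 0, 0.3], [0.5, 0.2, -19.8, 0, 0.3], [1, 0.2, -19.8, 0, 0.3], [1.3, 0.2, -19.8, 0, 0.3], [1.5, 0.2, -19.8, 0, 0.3], [1.7, 0.2, -19.8, 0, 0.3], [1.9, 0.2, -19.8, 0, 0.3]]}}

```text
clock: 2.9
tool_pos: [0.4337, 0.0421, 0.0355]
eef_rot: [0.715, 0.699, -0.0, -0.0]
wrist_force: [-2.4, 1.1, 2.5]
grip_width: 0.0262
```

Emit:
{"fn": "arm_command", "kwargs": {"increments": [[0.3, 0, 0, 0, 0.3], [0.6, 0, 0, 0, 0.3], [0.9, 0, 0, 0, 0.3], [1.2, 0, 0, 0, 0.3], [1.5, 0, 0, 0, 0.3], [1.8, 0, 0, 0, 0.3], [2.1, -0.1, 0, 0, 0.3], [2.4, -0.1, 0, 0, 0.3], [2.7, -0.1, 0, 0, 0.3], [3.0, -0.1, 0, 0, 0.3], [3.3, -0.1, 0, 0, 0.3], [3.6, -0.1, 0, 0, 0.3], [3.9, -0.1, 0, 0, 0.3], [4.1, -0.1, 0, 0, 0.3], [4.3, -0.1, 0, 0, 0.3], [4.5, -0.1, 0, 0, 0.3]]}}

```text
clock: 4.5
tool_pos: [0.479, 0.041, 0.0356]
eef_rot: [0.715, 0.699, -0.0, -0.0]
wrist_force: [-2.4, -0.0, 0.9]
grip_width: 0.0261
```

Emit:
{"fn": "arm_command", "kwargs": {"increments": [[0.1, 0, 0, 0, 0.3], [0.2, 0, 0, 0, 0.3], [0.3, 0, 0, 0, 0.3], [0.4, 0, 0, 0, 0.3], [0.5, 0, 0, 0, 0.3], [0.6, 0, 0, 0, 0.3]]}}

```text
clock: 5.1
tool_pos: [0.485, 0.041, 0.0356]
eef_rot: [0.715, 0.699, -0.0, -0.0]
wrist_force: [-3.6, 0.3, 2.9]
grip_width: 0.0264
```

Emit:
{"fn": "arm_command", "kwargs": {"increments": [[0.05, 0, 0, 0, 0.3], [0.1, 0, 0, 0, 0.3], [0.15, 0, 0, 0, 0.3], [0.2, 0, 0, 0, 0.3]]}}

```text
clock: 5.5
tool_pos: [0.4865, 0.041, 0.0354]
eef_rot: [0.715, 0.699, -0.0, -0.0]
wrist_force: [-6.8, 0.5, 4.6]
grip_width: 0.0257
```

Emit:
{"fn": "arm_command", "kwargs": {"increments": [[0.05, 0, 0, 0, 0.3], [0.1, 0, 0, 0, 0.3], [0.1, 0, 0, 0, 0.3]]}}

```text
clock: 5.8
tool_pos: [0.4865, 0.041, 0.0352]
eef_rot: [0.715, 0.699, -0.001, -0.001]
wrist_force: [-7.3, 0.0, 6.7]
grip_width: 0.0258
```

```bash
python3 - <<'E'
from h import *
s=ctrl.get_state();print(s['clock'],s['tool_pos'],s['wrist_force'],s['ft_torque'])
E
```

```text
5.8 [0.48646404 0.04102144 0.03515147] [-7.28271109  0.01528381  6.67233591] [0.05325339 1.26246754 0.01449294]
```

Emit:
{"fn": "arm_command", "kwargs": {"increments": [[0.05, 0, 0, 0, 0.3], [0.1, 0, 0, 0, 0.3], [0.1, 0, 0, 0, 0.3]]}}

```text
clock: 6.1
tool_pos: [0.4865, 0.0411, 0.035]
eef_rot: [0.715, 0.699, -0.002, -0.002]
wrist_force: [-10.8, -0.6, 9.4]
grip_width: 0.0261
```

The tool stopped at x=0.4865 while the force rose to 11 N, so the book is on the fence. I back off, rise and check.

Emit:
{"fn": "arm_command", "kwargs": {"increments": [[-1, 0, 0, 0, 0.3], [-2.5, 0, 0, 0, 0.3], [-2.5, 0, 5, 0, 0.3], [-2.5, 0, 10, 0, 1], [-2.5, 0, 15, 0, 1], [-2.5, 0, 20, 0, 1], [-4.5, 0, 24, 0, 1], [-6.5, 0, 26.5, 0, 1], [-6.5, 0, 26.5, 0, 1]]}}

```text
clock: 7.0
tool_pos: [0.4253, 0.0409, 0.3056]
eef_rot: [0.715, 0.699, 0.003, 0.004]
wrist_force: [0.2, 0.9, -0.3]
grip_width: 0.0663
```

```bash
python3 - <<'E'
from h import *
a=snap('scene','s2');b=snap('side','d2');w=snap('wrist','w2')
A=cv2.resize(a['image'][170:300,215:345],(400,400),interpolation=3);B=cv2.resize(b['image'][160:295,215:350],(400,400),interpolation=3)
W=cv2.resize(w['image'][150:350,160:426],(266,200))
m=np.clip(np.hstack([A,B]).astype(float)*1.4,0,255).astype(np.uint8)
W=np.pad(W,((0,0),(0,534),(0,0)))
cv2.imwrite('pics/c2.png',np.vstack([m,W])[:,:,::-1])
s=ctrl.get_state();print(s['clock'],s['tool_pos'],s['wrist_force'])
E
```

```text
7.15 [0.42418909 0.0409842  0.29969156] [-0.61887033 -0.45546911 -0.49583784]
```

View pics/c2.png

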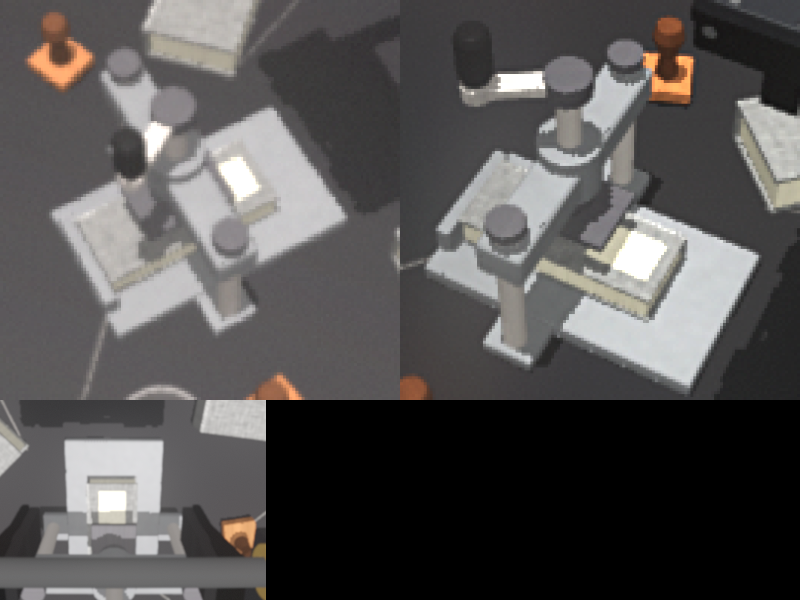

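The book is now at the far end of the bed against the fence, its near end square at wrist px (248–296, 227). The fence is hidden behind it, the knob is still free at scene (256,219), and the bystanders are unmoved.

```bash
python3 - <<'E'
from h import *
w=load('w2');im=w['image'];g=cv2.cvtColor(im,cv2.COLOR_RGB2GRAY)
for c in (252,262,272,282,292): print(c,g[218:242,c])
for r in (240,250): print(r,g[r,236:308])
for c in (235,310): print(c, g[180:200,c])
for n,p,z in [('botL',(250,227),.015),('botR',(295,227),.015),('topL',(249,236),.047),('topR',(296,236),.047)]: print(n,onz(w,p,z))
# knob, stationary fixed views: dark centroid
for f,(x0,x1,y0,y1) in (('s2',(248,265,208,232)),('d2',(230,252,164,192))):
    d=load(f);k=(d['image'][y0:y1,x0:x1].max(2)<45).astype(np.uint8)
    n,l,st,ce=cv2.connectedComponentsWithStats(k);i=1+st[1:,4].argmax();print(f,st[i]+[x0,y0,0,0,0],ce[i]+[x0,y0])
for p in ((.629,.0715,.248),(.629,.0715,.204)): print([proj(load(f),p) for f in('s2','d2')])
E
```

```text
252 [218 218 219 220 220 219 212 189 154 137 143 158 171 174 170 174 187 196
 197 197 197 200 202 202]
262 [217 218 219 219 220 220 214 190 156 137 144 161 173 176 173 173 186 197
 202 200 198 200 224 254]
272 [219 219 219 219 219 218 212 189 156 141 146 160 171 174 171 176 191 202
 205 204 204 205 224 254]
282 [219 219 219 219 219 219 213 190 154 133 139 157 171 174 169 168 178 190
 195 196 195 197 220 253]
292 [220 221 221 221 221 220 214 191 155 137 144 159 171 174 169 168 181 192
 195 197 200 200 198 196]
240 [217 217 216 216 215 214 215 214 214 211 212 220 219 208 200 200 202 201
 202 204 206 208 215 222 225 225 224 223 222 223 223 223 223 222 221 222
 224 224 223 222 222 222 223 223 222 220 220 220 218 210 200 194 194 195
 197 197 198 201 204 204 204 208 216 218 218 217 217 217 217 217 217 217]
250 [213 213 214 215 215 215 215 215 216 219 223 225 223 212 202 197 195 193
 196 201 203 209 240 255 255 255 255 255 255 255 255 255 255 255 255 255
 255 255 255 255 255 255 255 255 255 255 255 255 255 254 223 200 197 196
 196 198 197 197 200 202 203 208 215 218 217 217 217 217 217 217 217 217]
235 [ 93  94  93  94  95  94  91  91 103 131 168 197 211 215 216 216 216 216
 216 216]
310 [ 96  96  97  97  96  96  94  90  99 121 154 188 211 219 220 220 221 221
 221 221]
botL [0.498697   0.01066704 0.015     ]
botR [0.50012268 0.07155124 0.015     ]
topL [0.49915868 0.01119147 0.047     ]
topR [0.50055136 0.07064037 0.047     ]
s2 [252 219  10   8  60] [256.48333333 222.58333333]
d2 [232 167  15  23 271] [239.18081181 177.64206642]
[array([256.15532524, 215.52475089]), array([238.74990622, 172.67913092])]
[array([257.3229966 , 225.55007577]), array([240.28928282, 189.02441949])]
```

Emit:
{"fn": "arm_command", "kwargs": {"increments": [[5, 1, 0, 0, 1], [10, 2, 0, 0, 1], [15, 3, 0, 0, 1], [19, 3.05, 0, 0, 1], [20.5, 3.05, 0, 0, 1], [20.5, 3.05, 0, 0, 1], [20.5, 3.05, -3, 0, 1], [20.5, 3.05, -5, 0, 1], [20.5, 3.05, -6.5, 0, 1], [20.5, 3.05, -7.6, 0, 1], [20.5, 3.05, -7.6, 0, 1], [20.5, 3.05, -7.6, 0, 1]]}}

```text
clock: 8.35
tool_pos: [0.6291, 0.0715, 0.2252]
eef_rot: [0.715, 0.699, 0.0, 0.0]
wrist_force: [0.4, -0.5, 0.8]
grip_width: 0.0872
```

```bash
python3 - <<'E'
from h import *
w=snap('wrist','w3');d=snap('side','d3')
B=cv2.resize(d['image'][120:240,190:310],(400,400),interpolation=3)
W=cv2.resize(w['image'],(400,300));W=np.pad(W,((0,100),(0,0),(0,0)))
cv2.imwrite('pics/c3.png',np.hstack([B,W])[:,:,::-1])
s=ctrl.get_state();print(s['clock'],s['tool_pos'],s['wrist_force'],s['grip_width'])
E
```

```text
8.45 [0.62970451 0.07150889 0.22606705] [-0.32520236  1.2867201   0.32301586] 0.08717678682685112
```

View pics/c3.png

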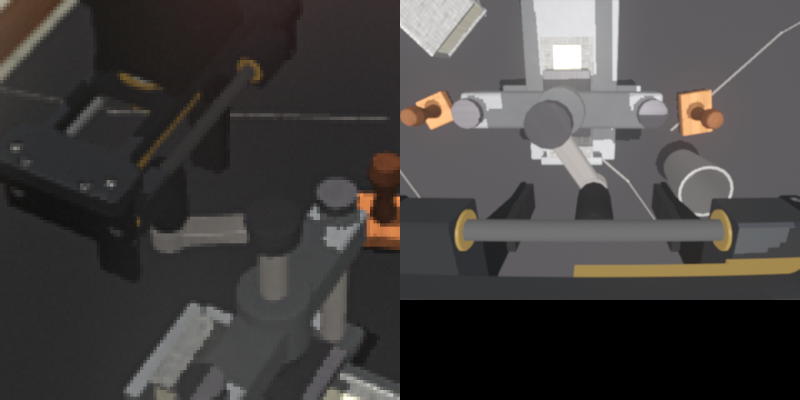

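The fingers straddle the knob (knob at combined-px 594, fingers at 520 and 670). I close on it.

Emit:
{"fn": "arm_command", "kwargs": {"increments": [[0, 0, 0, 0, 0.2], [0, 0, 0, 0, 0.2], [0, 0, 0, 0, 0.2], [0, 0, 0, 0, 0.2], [0, 0, 0, 0, 0.2], [0, 0, 0, 0, 0.2], [0, 0, 0, 0, 0.2], [0, 0, 0, 0, 0.2]], "force": 40}}

```text
clock: 9.25
tool_pos: [0.629, 0.0715, 0.2245]
eef_rot: [0.715, 0.699, -0.0, -0.0]
wrist_force: [0.5, 0.3, 0.5]
grip_width: 0.0309
```

```bash
cat > plan.py <<'E'
# rows for turning crank from angle a0 by total da with n rows (relative to commanded pose at angle a0)
import sys, numpy as np
def rows(a0,da,n,psi=-0.022,r=6.0):
    o=[]
    f=lambda a:np.array([r*np.cos(psi-a),r*np.sin(psi-a),-0.477*a])
    for i in range(1,n+1):
        d=f(a0+da*i/n)-f(a0); o.append([round(float(v),2) for v in d]+[0,0.2])
    return o
if __name__=='__main__': print(rows(float(sys.argv[1]),float(sys.argv[2]),int(sys.argv[3])))
E
python3 plan.py -0.568 1.2 15
python3 -c "
from h import *
s=ctrl.get_state();print(s['clock'],s['tool_pos'],s['wrist_force'],s['ft_torque'],s['grip_width'])"
```

```text
[[0.23, -0.42, -0.04, 0, 0.2], [0.43, -0.86, -0.08, 0, 0.2], [0.59, -1.31, -0.11, 0, 0.2], [0.72, -1.77, -0.15, 0, 0.2], [0.81, -2.24, -0.19, 0, 0.2], [0.86, -2.72, -0.23, 0, 0.2], [0.87, -3.2, -0.27, 0, 0.2], [0.85, -3.68, -0.31, 0, 0.2], [0.78, -4.15, -0.34, 0, 0.2], [0.68, -4.62, -0.38, 0, 0.2], [0.54, -5.08, -0.42, 0, 0.2], [0.37, -5.53, -0.46, 0, 0.2], [0.16, -5.96, -0.5, 0, 0.2], [-0.09, -6.37, -0.53, 0, 0.2], [-0.37, -6.77, -0.57, 0, 0.2]]
9.25 [0.62897871 0.07149804 0.22451416] [0.54363017 0.25958753 0.5354585 ] [ 0.09328517 -0.00159352 -0.02956319] 0.03092787311519916
```

Emit:
{"fn": "arm_command", "kwargs": {"increments": [[0, 0, 0, 0, 0.1], [0, 0, 0, 0, 0.1], [0, 0, 0, 0, 0.1], [0, 0, 0, 0, 0.1], [0, 0, 0, 0, 0.1]], "force": 40}}

```text
clock: 9.75
tool_pos: [0.629, 0.0718, 0.2245]
eef_rot: [0.715, 0.699, 0.0, -0.0]
wrist_force: [0.7, 2.3, -0.5]
grip_width: 0.0233
```

Emit:
{"fn": "arm_command", "kwargs": {"increments": [[0.23, -0.42, -0.04, 0, 0.1], [0.43, -0.86, -0.08, 0, 0.1], [0.59, -1.31, -0.11, 0, 0.1], [0.72, -1.77, -0.15, 0, 0.1], [0.81, -2.24, -0.19, 0, 0.1], [0.86, -2.72, -0.23, 0, 0.1], [0.87, -3.2, -0.27, 0, 0.1], [0.85, -3.68, -0.31, 0, 0.1]]}}

```text
clock: 10.55
tool_pos: [0.6374, 0.0361, 0.2215]
eef_rot: [0.715, 0.699, 0.001, -0.001]
wrist_force: [-0.2, 6.2, 1.1]
grip_width: 0.0233
```

```bash
cat > st.py <<'E'
from h import *
C=np.array([.578,.0405])
s=ctrl.get_state();p=s['tool_pos'];v=p[:2]-C;a=-(np.arctan2(v[1],v[0])+.022);r=np.hypot(*v)
t=np.array([v[1],-v[0]])/r; f=s['wrist_force']
print('t %.2f ang %.3f r %.4f p %s Ftan %.1f Frad %.1f Fz %.1f w %.4f'%(s['clock'],a,r,p.round(4),-f[:2]@t,f[:2]@v/r,f[2],s['grip_width']))
E
python3 st.py; python3 plan.py 0.072 1.44 18
```

```text
t 10.55 ang 0.052 r 0.0595 p [0.6374 0.0361 0.2215] Ftan 6.1 Frad -0.7 Fz 1.1 w 0.0233
[[-0.06, -0.48, -0.04, 0, 0.2], [-0.17, -0.94, -0.08, 0, 0.2], [-0.31, -1.4, -0.11, 0, 0.2], [-0.48, -1.85, -0.15, 0, 0.2], [-0.69, -2.28, -0.19, 0, 0.2], [-0.94, -2.69, -0.23, 0, 0.2], [-1.21, -3.09, -0.27, 0, 0.2], [-1.52, -3.46, -0.31, 0, 0.2], [-1.85, -3.8, -0.34, 0, 0.2], [-2.22, -4.11, -0.38, 0, 0.2], [-2.6, -4.4, -0.42, 0, 0.2], [-3.01, -4.65, -0.46, 0, 0.2], [-3.44, -4.87, -0.5, 0, 0.2], [-3.88, -5.06, -0.53, 0, 0.2], [-4.33, -5.21, -0.57, 0, 0.2], [-4.8, -5.32, -0.61, 0, 0.2], [-5.27, -5.4, -0.65, 0, 0.2], [-5.75, -5.43, -0.69, 0, 0.2]]
```

Emit:
{"fn": "arm_command", "kwargs": {"increments": [[-0.06, -0.48, -0.04, 0, 0.1], [-0.17, -0.94, -0.08, 0, 0.1], [-0.31, -1.4, -0.11, 0, 0.1], [-0.48, -1.85, -0.15, 0, 0.1], [-0.69, -2.28, -0.19, 0, 0.1], [-0.94, -2.69, -0.23, 0, 0.1], [-1.21, -3.09, -0.27, 0, 0.1], [-1.52, -3.46, -0.31, 0, 0.1], [-1.85, -3.8, -0.34, 0, 0.1], [-2.22, -4.11, -0.38, 0, 0.1], [-2.6, -4.4, -0.42, 0, 0.1], [-3.01, -4.65, -0.46, 0, 0.1], [-3.44, -4.87, -0.5, 0, 0.1], [-3.88, -5.06, -0.53, 0, 0.1], [-4.33, -5.21, -0.57, 0, 0.1], [-4.8, -5.32, -0.61, 0, 0.1], [-5.27, -5.4, -0.65, 0, 0.1], [-5.75, -5.43, -0.69, 0, 0.1]]}}

```text
clock: 12.35
tool_pos: [0.5813, -0.019, 0.2148]
eef_rot: [0.715, 0.699, 0.002, 0.001]
wrist_force: [6.3, 4.0, -2.4]
grip_width: 0.0233
```

```bash
python3 st.py; python3 plan.py 1.512 1.52 19
```

```text
t 12.35 ang 1.493 r 0.0596 p [ 0.5813 -0.019   0.2148] Ftan 6.5 Frad -3.6 Fz -2.4 w 0.0233
[[-0.48, 0.0, -0.04, 0, 0.2], [-0.96, 0.04, -0.08, 0, 0.2], [-1.43, 0.12, -0.11, 0, 0.2], [-1.9, 0.23, -0.15, 0, 0.2], [-2.35, 0.39, -0.19, 0, 0.2], [-2.79, 0.58, -0.23, 0, 0.2], [-3.22, 0.8, -0.27, 0, 0.2], [-3.62, 1.05, -0.31, 0, 0.2], [-4.01, 1.34, -0.34, 0, 0.2], [-4.37, 1.66, -0.38, 0, 0.2], [-4.7, 2.01, -0.42, 0, 0.2], [-5.01, 2.38, -0.46, 0, 0.2], [-5.28, 2.77, -0.5, 0, 0.2], [-5.52, 3.18, -0.53, 0, 0.2], [-5.73, 3.62, -0.57, 0, 0.2], [-5.9, 4.07, -0.61, 0, 0.2], [-6.04, 4.53, -0.65, 0, 0.2], [-6.14, 5.0, -0.69, 0, 0.2], [-6.2, 5.47, -0.73, 0, 0.2]]
```

Emit:
{"fn": "arm_command", "kwargs": {"increments": [[-0.48, 0.02, -0.04, 0, 0.1], [-0.96, 0.06, -0.08, 0, 0.1], [-1.43, 0.14, -0.11, 0, 0.1], [-1.9, 0.25, -0.15, 0, 0.1], [-2.35, 0.4, -0.19, 0, 0.1], [-2.79, 0.6, -0.23, 0, 0.1], [-3.22, 0.8, -0.27, 0, 0.1], [-3.62, 1.05, -0.31, 0, 0.1], [-4.01, 1.34, -0.34, 0, 0.1], [-4.37, 1.66, -0.38, 0, 0.1], [-4.7, 2.01, -0.42, 0, 0.1], [-5.01, 2.38, -0.46, 0, 0.1], [-5.28, 2.77, -0.5, 0, 0.1], [-5.52, 3.18, -0.53, 0, 0.1], [-5.73, 3.62, -0.57, 0, 0.1], [-5.9, 4.07, -0.61, 0, 0.1], [-6.04, 4.53, -0.65, 0, 0.1], [-6.14, 5.0, -0.69, 0, 0.1], [-6.2, 5.47, -0.73, 0, 0.1]]}}

```text
clock: 14.25
tool_pos: [0.5181, 0.0328, 0.2076]
eef_rot: [0.715, 0.699, -0.001, 0.002]
wrist_force: [-0.9, -6.6, 0.9]
grip_width: 0.0232
```

```bash
python3 st.py; python3 plan.py 3.032 0.64 8
```

```text
t 14.25 ang 2.992 r 0.0604 p [0.5181 0.0328 0.2076] Ftan 6.4 Frad 1.7 Fz 0.9 w 0.0232
[[-0.02, 0.48, -0.04, 0, 0.2], [-0.01, 0.96, -0.08, 0, 0.2], [0.05, 1.44, -0.11, 0, 0.2], [0.14, 1.91, -0.15, 0, 0.2], [0.27, 2.37, -0.19, 0, 0.2], [0.43, 2.82, -0.23, 0, 0.2], [0.63, 3.26, -0.27, 0, 0.2], [0.87, 3.67, -0.31, 0, 0.2]]
```

Emit:
{"fn": "arm_command", "kwargs": {"increments": [[0.0, 0.48, -0.04, 0, 0.1], [0.02, 0.96, -0.08, 0, 0.1], [0.07, 1.44, -0.11, 0, 0.1], [0.15, 1.91, -0.15, 0, 0.1]]}}

```text
clock: 14.65
tool_pos: [0.5187, 0.0523, 0.206]
eef_rot: [0.715, 0.699, -0.002, 0.001]
wrist_force: [-3.8, -6.0, 3.8]
grip_width: 0.023
```

```bash
python3 st.py; python3 plan.py 3.352 0.4 5;python3 plan.py 3.752 0.4 5
```

```text
t 14.65 ang -2.968 r 0.0605 p [0.5187 0.0523 0.206 ] Ftan 6.7 Frad 2.6 Fz 3.8 w 0.0230
[[0.13, 0.46, -0.04, 0, 0.2], [0.29, 0.91, -0.08, 0, 0.2], [0.5, 1.35, -0.11, 0, 0.2], [0.73, 1.77, -0.15, 0, 0.2], [1.0, 2.16, -0.19, 0, 0.2]]
[[0.3, 0.38, -0.04, 0, 0.2], [0.63, 0.73, -0.08, 0, 0.2], [0.98, 1.05, -0.11, 0, 0.2], [1.36, 1.34, -0.15, 0, 0.2], [1.76, 1.6, -0.19, 0, 0.2]]
```

Emit:
{"fn": "arm_command", "kwargs": {"increments": [[0.14, 0.46, -0.04, 0, 0.1], [0.3, 0.91, -0.08, 0, 0.1], [0.51, 1.35, -0.12, 0, 0.1]]}}

```text
clock: 14.95
tool_pos: [0.5232, 0.0663, 0.2048]
eef_rot: [0.715, 0.699, -0.002, -0.0]
wrist_force: [-8.2, -3.8, 5.1]
grip_width: 0.023
```

```bash
python3 st.py; python3 plan.py 3.592 0.24 3;python3 plan.py 3.832 0.24 3
```

```text
t 14.95 ang -2.723 r 0.0606 p [0.5232 0.0663 0.2048] Ftan 7.0 Frad 5.8 Fz 5.1 w 0.0230
[[0.24, 0.42, -0.04, 0, 0.2], [0.5, 0.82, -0.08, 0, 0.2], [0.8, 1.19, -0.11, 0, 0.2]]
[[0.33, 0.35, -0.04, 0, 0.2], [0.68, 0.67, -0.08, 0, 0.2], [1.06, 0.97, -0.11, 0, 0.2]]
```

Emit:
{"fn": "arm_command", "kwargs": {"increments": [[0.2, 0.44, -0.02, 0, 0.1], [0.42, 0.86, -0.05, 0, 0.1], [0.71, 1.24, -0.08, 0, 0.1]]}}

```text
clock: 15.25
tool_pos: [0.5307, 0.0785, 0.2037]
eef_rot: [0.715, 0.699, -0.002, 0.0]
wrist_force: [-5.8, -4.6, 1.6]
grip_width: 0.023
```

```bash
sed -i 's/\.578,/.5775,/' st.py; python3 st.py
```

```text
t 15.25 ang -2.481 r 0.0603 p [0.5307 0.0785 0.2037] Ftan 7.2 Frad 1.6 Fz 1.6 w 0.0230
```

Still free-running (about 7 N). Commanded angle is now 3.83.

Emit:
{"fn": "arm_command", "kwargs": {"increments": [[0.33, 0.35, -0.04, 0, 0.1], [0.68, 0.67, -0.08, 0, 0.1], [1.06, 0.97, -0.11, 0, 0.1]]}}

```text
clock: 15.55
tool_pos: [0.541, 0.0886, 0.2025]
eef_rot: [0.715, 0.699, -0.002, -0.0]
wrist_force: [-6.6, -3.0, 3.5]
grip_width: 0.0231
```

```bash
python3 st.py; python3 plan.py 4.072 0.24 3;python3 plan.py 4.312 0.24 3;python3 plan.py 4.552 0.24 3
```

```text
t 15.55 ang -2.241 r 0.0604 p [0.541  0.0886 0.2025] Ftan 7.0 Frad 1.6 Fz 3.5 w 0.0231
[[0.4, 0.26, -0.04, 0, 0.2], [0.82, 0.49, -0.08, 0, 0.2], [1.26, 0.69, -0.11, 0, 0.2]]
[[0.45, 0.16, -0.04, 0, 0.2], [0.92, 0.28, -0.08, 0, 0.2], [1.39, 0.37, -0.11, 0, 0.2]]
[[0.48, 0.05, -0.04, 0, 0.2], [0.96, 0.06, -0.08, 0, 0.2], [1.44, 0.03, -0.11, 0, 0.2]]
```

Emit:
{"fn": "arm_command", "kwargs": {"increments": [[0.4, 0.26, -0.03, 0, 0.1], [0.82, 0.49, -0.07, 0, 0.1], [1.26, 0.69, -0.1, 0, 0.1]]}}

```text
clock: 15.85
tool_pos: [0.5535, 0.0959, 0.2014]
eef_rot: [0.715, 0.699, -0.002, -0.001]
wrist_force: [-7.5, -1.0, 2.8]
grip_width: 0.0229
```

```bash
python3 st.py
```

```text
t 15.85 ang -2.002 r 0.0604 p [0.5535 0.0959 0.2014] Ftan 7.3 Frad 2.0 Fz 2.8 w 0.0229
```

Emit:
{"fn": "arm_command", "kwargs": {"increments": [[0.45, 0.16, -0.04, 0, 0.1], [0.92, 0.28, -0.08, 0, 0.1], [1.39, 0.37, -0.11, 0, 0.1]]}}

```text
clock: 16.15
tool_pos: [0.5673, 0.1001, 0.2002]
eef_rot: [0.715, 0.699, -0.002, -0.001]
wrist_force: [-7.4, 0.6, 3.4]
grip_width: 0.0232
```

```bash
python3 st.py
```

```text
t 16.15 ang -1.762 r 0.0605 p [0.5673 0.1001 0.2002] Ftan 7.2 Frad 1.9 Fz 3.4 w 0.0232
```

Emit:
{"fn": "arm_command", "kwargs": {"increments": [[0.48, 0.05, -0.04, 0, 0.1], [0.96, 0.06, -0.08, 0, 0.1], [1.44, 0.03, -0.11, 0, 0.1]]}}

```text
clock: 16.45
tool_pos: [0.5817, 0.1008, 0.1991]
eef_rot: [0.715, 0.699, -0.001, -0.001]
wrist_force: [-6.8, 1.9, 2.4]
grip_width: 0.0233
```

```bash
python3 st.py; python3 plan.py 4.792 0.24 3;python3 plan.py 5.032 0.24 3;python3 plan.py 5.272 0.24 3;
```

```text
t 16.45 ang -1.523 r 0.0605 p [0.5817 0.1008 0.1991] Ftan 6.9 Frad 1.5 Fz 2.4 w 0.0233
[[0.48, -0.07, -0.04, 0, 0.2], [0.94, -0.17, -0.08, 0, 0.2], [1.4, -0.32, -0.11, 0, 0.2]]
[[0.45, -0.18, -0.04, 0, 0.2], [0.87, -0.39, -0.08, 0, 0.2], [1.29, -0.64, -0.11, 0, 0.2]]
[[0.39, -0.28, -0.04, 0, 0.2], [0.76, -0.59, -0.08, 0, 0.2], [1.1, -0.93, -0.11, 0, 0.2]]
```

Emit:
{"fn": "arm_command", "kwargs": {"increments": [[0.48, -0.07, -0.04, 0, 0.1], [0.94, -0.17, -0.08, 0, 0.1], [1.4, -0.32, -0.11, 0, 0.1]]}}

```text
clock: 16.75
tool_pos: [0.5958, 0.0981, 0.198]
eef_rot: [0.715, 0.699, -0.001, -0.002]
wrist_force: [-4.9, 4.6, 3.2]
grip_width: 0.023
```

```bash
python3 st.py
```

```text
t 16.75 ang -1.285 r 0.0604 p [0.5958 0.0981 0.198 ] Ftan 6.1 Frad 2.9 Fz 3.2 w 0.0230
```

Emit:
{"fn": "arm_command", "kwargs": {"increments": [[0.45, -0.18, -0.04, 0, 0.1], [0.87, -0.39, -0.08, 0, 0.1], [1.29, -0.64, -0.11, 0, 0.1]]}}

```text
clock: 17.05
tool_pos: [0.6089, 0.0921, 0.1968]
eef_rot: [0.715, 0.699, -0.001, -0.002]
wrist_force: [-4.0, 5.2, 1.6]
grip_width: 0.0232
```

```bash
python3 st.py
```

```text
t 17.05 ang -1.047 r 0.0604 p [0.6089 0.0921 0.1968] Ftan 6.1 Frad 2.3 Fz 1.6 w 0.0232
```

Emit:
{"fn": "arm_command", "kwargs": {"increments": [[0.39, -0.28, -0.04, 0, 0.1], [0.76, -0.59, -0.08, 0, 0.1], [1.1, -0.93, -0.11, 0, 0.1]]}}

```text
clock: 17.35
tool_pos: [0.6201, 0.0833, 0.1957]
eef_rot: [0.715, 0.699, -0.0, -0.002]
wrist_force: [-4.1, 7.6, 1.2]
grip_width: 0.0233
```

```bash
python3 st.py;python3 plan.py 5.512 0.24 3;python3 plan.py 5.752 0.16 2;python3 plan.py 5.912 0.16 2
```

```text
t 17.35 ang -0.809 r 0.0604 p [0.6201 0.0833 0.1957] Ftan 8.3 Frad 2.5 Fz 1.2 w 0.0233
[[0.31, -0.36, -0.04, 0, 0.2], [0.59, -0.75, -0.08, 0, 0.2], [0.85, -1.16, -0.11, 0, 0.2]]
[[0.22, -0.43, -0.04, 0, 0.2], [0.4, -0.87, -0.08, 0, 0.2]]
[[0.15, -0.46, -0.04, 0, 0.2], [0.26, -0.92, -0.08, 0, 0.2]]
```

Emit:
{"fn": "arm_command", "kwargs": {"increments": [[0.31, -0.36, -0.04, 0, 0.1], [0.45, -0.55, -0.06, 0, 0.1]]}}

```text
clock: 17.55
tool_pos: [0.6247, 0.078, 0.1952]
eef_rot: [0.715, 0.699, 0.0, -0.002]
wrist_force: [-3.9, 8.0, 1.2]
grip_width: 0.0232
```

```bash
python3 st.py; python3 plan.py 5.632 0.2 5
```

```text
t 17.55 ang -0.694 r 0.0603 p [0.6247 0.078  0.1952] Ftan 8.7 Frad 1.9 Fz 1.2 w 0.0232
[[0.14, -0.2, -0.02, 0, 0.2], [0.27, -0.4, -0.04, 0, 0.2], [0.39, -0.61, -0.06, 0, 0.2], [0.5, -0.82, -0.08, 0, 0.2], [0.6, -1.03, -0.1, 0, 0.2]]
```

Emit:
{"fn": "arm_command", "kwargs": {"increments": [[0.14, -0.2, -0.02, 0, 0.1], [0.27, -0.4, -0.04, 0, 0.1], [0.39, -0.61, -0.06, 0, 0.1]]}}

```text
clock: 17.85
tool_pos: [0.6285, 0.0726, 0.1946]
eef_rot: [0.715, 0.699, 0.0, -0.002]
wrist_force: [-3.2, 9.4, 1.6]
grip_width: 0.0233
```

```bash
python3 st.py; python3 plan.py 5.752 0.2 5
```

```text
t 17.85 ang -0.584 r 0.0602 p [0.6285 0.0726 0.1946] Ftan 9.7 Frad 2.2 Fz 1.6 w 0.0233
[[0.11, -0.21, -0.02, 0, 0.2], [0.22, -0.43, -0.04, 0, 0.2], [0.31, -0.65, -0.06, 0, 0.2], [0.4, -0.87, -0.08, 0, 0.2], [0.48, -1.1, -0.1, 0, 0.2]]
```

Emit:
{"fn": "arm_command", "kwargs": {"increments": [[0.11, -0.21, -0.02, 0, 0.1], [0.22, -0.43, -0.04, 0, 0.1], [0.31, -0.65, -0.06, 0, 0.1]]}}

```text
clock: 18.15
tool_pos: [0.6317, 0.0666, 0.1941]
eef_rot: [0.715, 0.699, 0.001, -0.002]
wrist_force: [-2.2, 11.5, 0.7]
grip_width: 0.0231
```

```bash
python3 st.py; python3 plan.py 5.872 0.2 5
```

```text
t 18.15 ang -0.471 r 0.0602 p [0.6317 0.0666 0.1941] Ftan 11.4 Frad 3.0 Fz 0.7 w 0.0231
[[0.09, -0.22, -0.02, 0, 0.2], [0.16, -0.45, -0.04, 0, 0.2], [0.23, -0.68, -0.06, 0, 0.2], [0.29, -0.91, -0.08, 0, 0.2], [0.34, -1.15, -0.1, 0, 0.2]]
```

The reading of 11.4 N while turning is in the snug band. I hold briefly, then release.

Emit:
{"fn": "arm_command", "kwargs": {"increments": [[0, 0, 0, 0, 0.1], [0, 0, 0, 0, 0.1], [0, 0, 0, 0, 0.1]]}}

```text
clock: 18.45
tool_pos: [0.6319, 0.0663, 0.1941]
eef_rot: [0.715, 0.699, 0.001, -0.002]
wrist_force: [-2.0, 9.9, 0.1]
grip_width: 0.0232
```

```bash
python3 st.py
```

```text
t 18.45 ang -0.465 r 0.0602 p [0.6319 0.0663 0.1941] Ftan 9.8 Frad 2.4 Fz 0.1 w 0.0232
```

Emit:
{"fn": "arm_command", "kwargs": {"increments": [[0, 0, 0, 0, 0.4], [0, 0, 0, 0, 0.6], [0, 0, 0, 0, 1], [0, 0, 0, 0, 1], [0, 0, 0, 0, 1], [0, 0, 0, 0, 1], [0, 0, 0, 0, 1], [0, 0, 0, 0, 1], [0, 0, 2, 0, 1], [0, 0, 5, 0, 1], [0, 0, 9, 0, 1], [0, 0, 13, 0, 1], [-5, 0, 16, 0, 1], [-10, -2, 16, 0, 1], [-15, -4, 16, 0, 1], [-20, -4, 16, 0, 1], [-20, -4, 16, 0, 1], [-20, -4, 16, 0, 1]]}}

```text
clock: 20.25
tool_pos: [0.4313, 0.0235, 0.3552]
eef_rot: [0.715, 0.699, 0.001, 0.001]
wrist_force: [0.7, 0.1, 1.3]
grip_width: 0.0867
```

```bash
python3 st.py; python3 - <<'E'
from h import *
a=snap('scene','s4');b=snap('side','d4')
A=cv2.resize(a['image'][170:330,215:345],(400,492),interpolation=3);B=cv2.resize(b['image'][160:326,215:350],(400,492),interpolation=3)
m=np.clip(np.hstack([A,B]).astype(float)*1.4,0,255).astype(np.uint8)
cv2.imwrite('pics/c4.png',m[:,:,::-1])
# stamps and knob positions before/after in fixed views
for f in ('d0','d4'):
    d=load(f)['image'].astype(int);k=((d[...,0]>150)&(d[...,1]<130)&(d[...,2]<90)).astype(np.uint8)
    n,l,st,ce=cv2.connectedComponentsWithStats(k);print(f,[ce[i].round(1) for i in range(1,n) if st[i,4]>60])
E
```

```text
t 20.25 ang 3.004 r 0.1472 p [0.4313 0.0235 0.3552] Ftan -0.0 Frad -0.7 Fz 1.3 w 0.0867
d0 [array([221.3, 307.6])]
d4 [array([221.3, 307.7])]
```

View pics/c4.png

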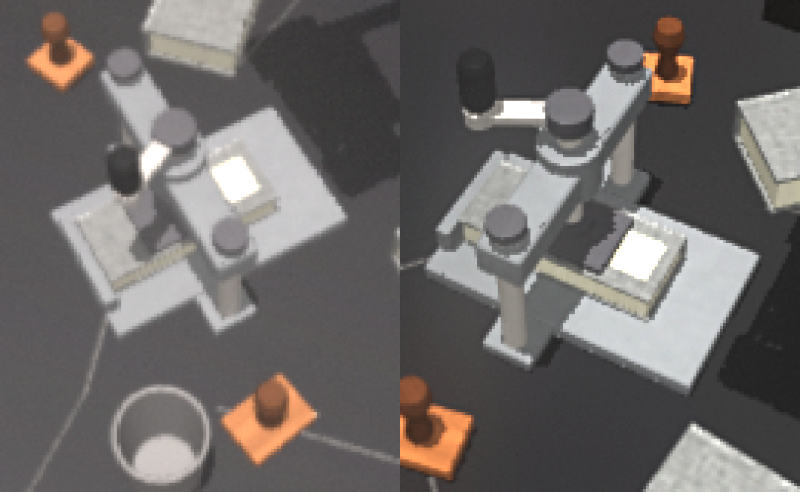

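The pad is down on the book, which is still flush and square at the fence. The knob is free at side px (240,187), the gripper is well clear, and both stamps and the cup are unmoved. I hand in.

```bash
python3 -c "
from station import ctrl
print(ctrl.sign_off())"
```

```text
the job is handed in; nothing more can be done
None
```

The job was handed in at about 20 s. The book is against the back fence, clamped by the pad, and the robot has let go and is clear; no verdict was reported.

- **Push:** I pushed the book about 55 mm with both fingers. It stopped moving while the push rose to about 11 N, so its end is on the fence. The camera showed its near end square to the press and close to centred.
- **Clamp:** I wound the crank about 6.3 rad clockwise. Free running read 6–7 N, the pad touched at about 5.4 rad, and I stopped at 11.4 N while turning. That puts the clamping at about 50–65 N, estimated from the pull and the crank angle, because there is no direct reading of it.
- **Last checks:** After release, the pictures showed the pad on the book, the book still in place and the bystanders where they were. The one stamp I could measure in both pictures had moved 0.1 px.
- **Disagreements:** At a standstill the pull read 9.8 N, only 1.6 N below the turning value instead of 3–4 N. That could mean a clamping force of up to about 75 N, still inside 30–90 N. The picture gave a book thickness of about 32 mm, but the pad touched at about 27 mm.

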